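One turn on the pad press

ROBOT

A 6-joint arm with a two-finger parallel gripper is mounted at the origin on a cart in front of the work surface, level with it; the furniture and walls round the work are solid. World frame = base frame: x ahead of the robot, y to its left, z up, the work surface at z = 0. Lengths are in m, angles in rad, forces in N, time in s.
With the tool pointing down it reaches from about 0.225 to 0.875 m from the base axis. Payload 3.4 kg.
Tool frame: the origin (TCP) lies at the very end of the fingers, on their centre line; the grasp point (between the pads) lies 19 mm behind it; z points along the fingers, y is the direction in which the jaws open and shut (so a half turn about z gives the same grasp; the last joint's range is limited). The gripper opens to 85 mm and grips with 20 to 120 N. Pads are 22 mm wide; open, the fingers measure 114 mm over their backs; the gripper's body (76 mm by 85 mm) begins 54 mm behind the grasp point. The pads swing forward as they close: fully open they stand 13 mm farther back than shut.
Start: joints at [-1.445, 0.276, 1.505, -0, 1.361, -0.121], TCP at [0.14, -0.558, 0.231] pointing down, gripper open.
Joint ranges: [-2.89, 2.89], [-0.75, 2.08], [0.22, 2.7], [-1.18, 4.32], [0.11, 2.71], [-2.7, 2.7]. Speed limits (rad/s): [2.57, 2.57, 3.14, 3.14, 3.14, 3.14].

INTERFACE

Orientations are given as a unit quaternion [w, x, y, z].
In Python, from rig import get_state, get_image, calibration, sign_off gives the robot as it stands. The module is installed in compiled form; this text tells all that it offers.
- The arm moves only by the tool drive_tool, never from a script. Its argument "targets" is one flat list of numbers, 7 for each row, row after row: the turn, a rotation vector about the tool's x, y, z in degrees, then the shift along the tool's x, y, z in mm, then the opening, from 0 (shut) to 1 (fully open). In form: [wx, wy, wz, tx, ty, tz, fingers, wx, wy, wz, tx, ty, tz, fingers, ...]. A call has 1 to 12 rows; each row shifts and turns the commanded pose from where the row before left it, along the tool's axes as they then stand; what a row does not reach is not made up. A row lasts 1/8 s, in which the tool goes at most 62.5 mm and 10.7 degrees, less where a joint would pass 70% of its speed; a pose out of reach is approached as far as the arm can. A call is refused whole if a number of a shift passes 62.5 or a number of a turn 10.7, either way. A call with a gripper value outside its range is refused whole. The fingers move at their own pace and stop on an object; "grip_force" is the grip in N (left out, the last holds). Time passes only in rows, so rows that do not move let the fingers close. It gives the time, the measured TCP pose, the force and the opening at its end, in the units of the state.
- get_state(): the state, without advancing time (a new reading comes with each control period).
- get_image(name): name is "side" or "top" or "wrist"; returns the picture (420x560x3 uint8, red, green, blue); there is no depth.
- calibration(name): a dict with "mtx" (3x3 intrinsics, pixels), "distortion" ([k1, k2, p1, p2, k3] as OpenCV has them; the pictures are not rectified), "world_to_cam" (4x4, takes a point from world to camera coordinates); the wrist camera has in their place "hand_eye" (4x4, takes a point from camera to tool coordinates, whose origin is the TCP and whose axes are the flange's). Camera axes: x right, y down, z forward; pixel columns grow to the right and rows downward; lengths in m; the calibration is good to about 2 mm. A picture is of the moment at which its call begins: read the wrist's pose just before it. calibration takes no time and is no camera call.
- sign_off(): hands the job in, once; it reports no verdict.
The state is a dict: "clock": time; "qpos": joint angles; "qd": joint speeds; "effort": joint torques, N m; "position": TCP position; "ee_rot": TCP orientation; "contact_force": force on the tool from outside, world axes, zero at the start; "moment": the same for the moment, N m; "width": finger opening in m.
Only numpy, scipy, OpenCV 4.12 (cv2) and the standard library are available. Lean on these libraries where they do the work, as an engineer would, in place of code of your own. Each camera call takes 0.05 s, during which the arm holds its last target.

TASK

The small green screw press on the worktop has to come down by one turn of its wheel, closer to the pad of notepaper in it. With a fingertip, push the red upright handle on its hand wheel clockwise (seen from above) through exactly one full turn, so that the handle ends where it began, then let go and leave the wheel standing. Only push the handle, do not pinch it or force it, and do not disturb the glue stick, the red bottle and the yellow spool that stand round the press.

Things in the scene. Friction and masses are not known exactly. Their poses are not given: they have to be found in the camera images.
- press: fixed green screw press: base 150 x 210 mm (its x and y), yoke across the top along its y axis, 126 mm high, on two columns, their nuts up to 134 mm (88 mm either side of the middle). Does not move. Origin: centre of its underside, on the worktop, straight under the wheel's axis; z up.
- wheel_center (a point): centre of the grey horizontal four-spoke hand wheel on the press, on its vertical axis, in the middle plane of the rim, 145 mm above the worktop. The rim is a round bar 12 mm thick on a circle of 70 mm radius (so its top is 151 mm above the worktop). The steel screw, 16 mm thick, stands up through the hub to about 200 mm above the worktop, and sinks as the wheel turns.
- handle_mid (a point): point on the axis of the red upright handle at the height to push it, 30 mm above the middle plane of the rim, 175 mm above the worktop. The handle is round, 19 to 22 mm thick, stands upright on the rim (70 mm from the wheel's axis), and ends 197 mm above the worktop; it spins easily about its own axis.
- spoke_handle: the red handle itself; origin at its foot on the rim's middle plane, its z axis up along the handle. Turns about its own axis, which means nothing.
- turn_wheel (a joint): turn of the hand wheel, rad, growing clockwise as seen from above. It starts anywhere between -1.5 and 1.5; at 0 the handle lies on the press's -x side. Stiff: it takes about 2 N at the handle to turn it and it stays where it is left. Stops at -2.0 and 9.4.
- platen_face (a point): centre of the underside of the dark steel plate in the press; it goes down 10 mm for each clockwise turn of the wheel. At wheel value 0 it is 15 mm above the pad.
- glue_stick: loose glue stick with a blue cap, standing, 30 mm thick, 95 mm high; origin at the centre of its underside. A bystander.
- red_bottle: loose red squeeze bottle with a white nozzle, standing, 37 mm thick, 98 mm high; origin at the centre of its underside. A bystander.
- yellow_spool: loose yellow thread spool, standing, 29 mm thick, 48 mm high; origin at the centre of its underside. A bystander.

How it is judged:
By the outcome, as a careful person would: the job done as asked, in the order asked, and still so for the second after the job is handed in, with the robot touching nothing.
It also fails if it takes over 64 s, if anything falls off the work surface, if the arm or the gripper's body presses on something with over 40 N, if the wrist force passes 120 N, or if a joint passes its speed limit or range.

## Working session

There is one attempt and no reset: what is moved stays moved. The work goes in short steps, Python scripts to look and compute and a tool call to move; the robot and the scene stay as the last step left them, time stands still between calls to the robot, and variables do not carry over. Pictures are saved under pics/ and viewed, and the job is handed in when it is done.

Besides the shell and the picture viewer there is one more tool, called after "Emit:" by a JSON object that holds its "api" and its "payload". drive_tool: Moves the arm, as the interface text tells. Its arguments: {"type":"object","properties":{"targets":{"type":"array"},"grip_force":{"type":"number"}},"required":["targets"]}

```bash
mkdir -p pics; python3 - <<'E'
from rig import *
import cv2
s=get_state();print(s)
for n in("side","top"):
    cv2.imwrite(f"pics/{n}0.png",get_image(n)[:,:,::-1])
    print(n,calibration(n))
print(calibration("wrist"))
E
```

```text
{'clock': 0.0, 'qpos': array([-1.44503080e+00,  2.76618298e-01,  1.50616657e+00,  3.89975618e-05,
        1.36068267e+00, -1.21004415e-01]), 'qd': array([-0.00157342,  0.00236161,  0.00105062,  0.00089689, -0.00071267,
        0.00032355]), 'effort': array([ 5.36900679e-04, -4.16774189e+01, -2.45805287e+01, -3.82080501e-06,
        1.11978455e-02, -5.16257757e-07]), 'position': array([ 0.14039521, -0.55704447,  0.2304131 ]), 'ee_rot': array([-9.37484885e-04,  9.92397793e-01,  1.23068036e-01,  1.68344415e-05]), 'contact_force': array([-0.31308905,  0.24120309, -0.174974  ]), 'moment': array([-0.01115912, -0.02403787, -0.0020689 ]), 'width': 0.0850793363556512}
side {'mtx': array([[517.55880816,   0.        , 285.56709394],
       [  0.        , 517.55880816, 203.68009047],
       [  0.        ,   0.        ,   1.        ]]), 'distortion': array([0.00215137, 0.        , 0.        , 0.        , 0.        ]), 'world_to_cam': array([[-9.98869210e-01, -4.75401075e-02, -4.88837278e-04,
         4.96407949e-01],
       [-2.21842944e-02,  4.75160879e-01, -8.79619233e-01,
         1.07701643e-
[... 593 characters left out ...]
1986, -0.98815475,  1.05088971],
       [ 0.        ,  0.        ,  0.        ,  1.        ]])}
{'mtx': array([[319.6698753 ,   0.        , 280.68912973],
       [  0.        , 319.6698753 , 209.0248468 ],
       [  0.        ,   0.        ,   1.        ]]), 'distortion': array([-0.02759115,  0.        ,  0.        ,  0.        ,  0.        ]), 'hand_eye': array([[ 3.54850963e-04, -9.56347879e-01, -2.92230403e-01,
         7.51167993e-02],
       [ 9.99999377e-01,  6.48692294e-04, -9.08614420e-04,
         7.83965047e-05],
       [ 1.05851908e-03, -2.92229898e-01,  9.56347513e-01,
        -1.41218297e-01],
       [ 0.00000000e+00,  0.00000000e+00,  0.00000000e+00,
         1.00000000e+00]])}
```

View pics/side0.png

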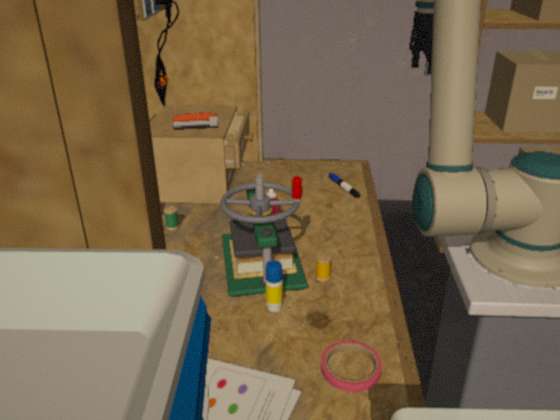

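View pics/top0.png

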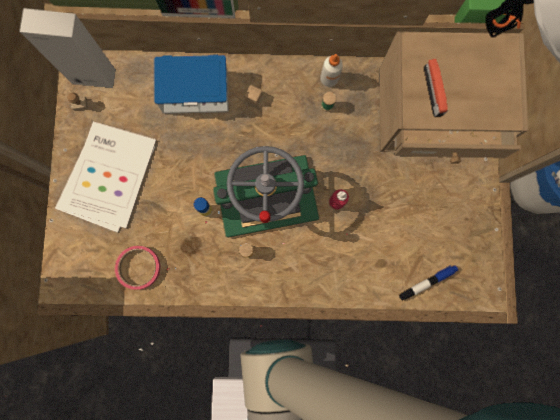

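Side view: wheel about (260,203), handle at (297,187), glue (274,287), spool (323,270). Top view: wheel about (265,184), red handle at (265,216), glue cap (201,205), bottle (340,200), spool (246,250). Next I'll measure these positions.

```bash
cat > h.py <<'E'
from rig import *
import cv2, numpy as np
def ray(n,uv):
    c=calibration(n);W=c["world_to_cam"]
    p=cv2.undistortPoints(np.array(uv,float).reshape(-1,1,2),c["mtx"],c["distortion"]).reshape(-1,2)
    d=np.c_[p,np.ones(len(p))]@W[:3,:3]
    return -W[:3,:3].T@W[:3,3],d
def onz(n,uv,z):
    o,d=ray(n,uv);return o+d*((z-o[2])/d[:,2])[:,None]
def proj(n,P):
    c=calibration(n);W=c["world_to_cam"]
    return cv2.projectPoints(np.array(P,float).reshape(-1,3),cv2.Rodrigues(W[:3,:3])[0],W[:3,3],c["mtx"],c["distortion"])[0].reshape(-1,2)
def tri(u1,u2,n1="top",n2="side"):
    o1,d1=ray(n1,u1);o2,d2=ray(n2,u2);d1=d1[0];d2=d2[0]
    A=np.c_[d1,-d2];t=np.linalg.lstsq(A,o2-o1,rcond=None)[0]
    a=o1+t[0]*d1;b=o2+t[1]*d2
    return (a+b)/2,np.linalg.norm(a-b)
def blobs(img,lo,hi,roi,minA=15):
    h=cv2.cvtColor(img,cv2.COLOR_RGB2HSV);lo,hi=np.array(lo),np.array(hi)
    if lo[0]>hi[0]:
        m=cv2.inRange(h,lo,np.array([180,*hi[1:]]))|cv2.inRange(h,np.array([0,*lo[1:]]),hi)
    else: m=cv2.inRange(h,lo,hi)
    k=np.zeros_like(m);x0,y0,x1,y1=roi;k[y0:y1,x0:x1]=m[y0:y1,x0:x1]
    n,l,s,c=cv2.connectedComponentsWithStats(k)
    return [(c[i].round(1),s[i].tolist()) for i in range(1,n) if s[i,4]>=minA],k
E
python3 - <<'E'
from h import *
t=cv2.imread("pics/top0.png")[:,:,::-1].copy();s=cv2.imread("pics/side0.png")[:,:,::-1].copy()
for n,im,roi in(("top",t,(180,130,380,280)),("side",s,(150,150,350,330))):
    for nm,lo,hi in(("red",(172,130,80),(6,255,255)),("blue",(100,130,60),(125,255,255)),("yel",(16,170,120),(30,255,255))):
        print(n,nm,blobs(im,lo,hi,roi)[0])
c=t[120:290,180:380]
cv2.imwrite("pics/tc.png",cv2.resize(c[:,:,::-1],None,fx=4,fy=3.5,interpolation=2))
c=s[160:320,200:360]
cv2.imwrite("pics/sc.png",cv2.resize(c[:,:,::-1],None,fx=3.7,fy=3.7,interpolation=2))
E
```

```text
top red [(array([337.4, 200.3]), [329, 189, 20, 21, 189]), (array([263.9, 216. ]), [259, 211, 11, 12, 102])]
top blue [(array([200.6, 204.2]), [194, 198, 14, 14, 138])]
top yel []
side red [(array([296.3, 187.8]), [291, 177, 11, 23, 199]), (array([274.9, 209.5]), [271, 205, 9, 10, 68])]
side blue [(array([334.2, 177.6]), [330, 174, 10, 9, 51]), (array([273.7, 271.3]), [267, 261, 15, 21, 285]), (array([200.1, 316.3]), [192, 297, 15, 33, 287]), (array([208.1, 323.3]), [207, 316, 3, 14, 36])]
side yel [(array([251.3, 211.9]), [249, 209, 6, 6, 15]), (array([266.6, 212.3]), [262, 209, 9, 6, 21]), (array([322.5, 269.8]), [315, 261, 16, 18, 224]), (array([273.6, 294.3]), [266, 285, 16, 19, 254])]
```

View pics/tc.png

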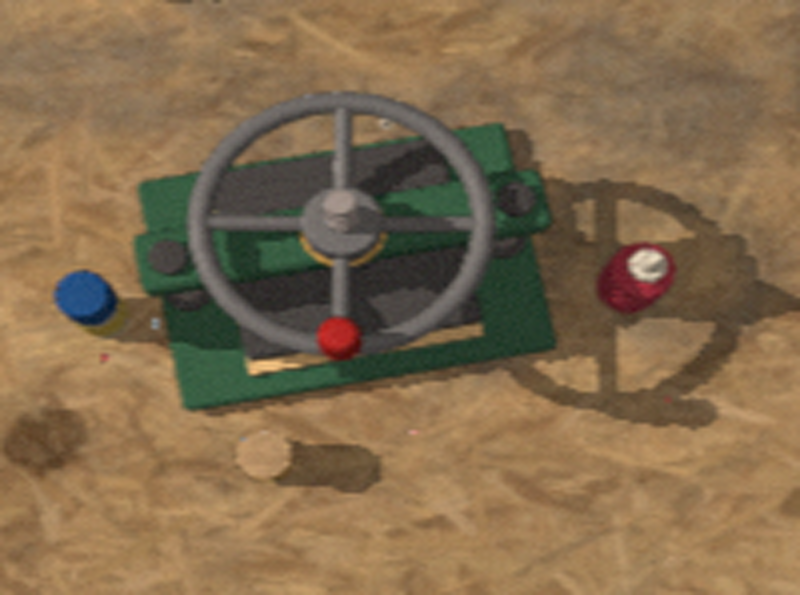

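View pics/sc.png

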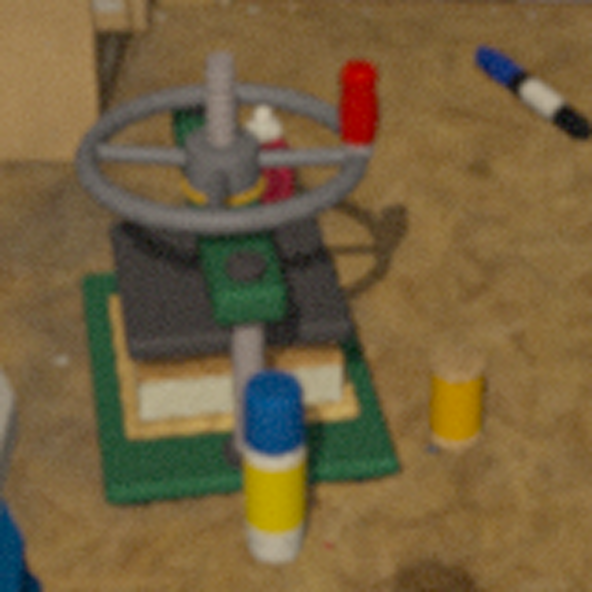

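```bash
python3 - <<'E'
from h import *
np.set_printoptions(precision=4,suppress=True)
t=cv2.imread("pics/top0.png")[:,:,::-1].copy()
# rim outer edge by radial search from the hub guess: grey (low sat) pixels
hsv=cv2.cvtColor(t,cv2.COLOR_RGB2HSV)
P=onz("top",[(227,184.3),(303.5,184.3),(265.5,146.3),(265,221.7)],.145);print(P)
C=np.array([P[2:,0].mean(),P[:2,1].mean()]);print("C4",C,np.linalg.norm(P[:,:2]-C,axis=1))
pts=[]
for a in np.arange(0,360,4):
    r=np.arange(.055,.090,.0005)
    w=np.c_[C[0]+r*np.cos(np.radians(a)),C[1]+r*np.sin(np.radians(a)),0*r+.145]
    q=proj("top",w).astype(np.float32)
    v=cv2.remap(hsv[:,:,1],q[None,:,0],q[None,:,1],1)[0]
    g=np.where(v<65)[0]
    if len(g): pts.append((w[g[0],:2],w[g[-1],:2],a,r[g[0]],r[g[-1]]))
out=np.array([p[1] for p in pts]);r=np.array([p[4] for p in pts])
# circle lsq on rim outer
def fit(X):
    for _ in range(5):
        A=np.c_[2*X,np.ones(len(X))];s=np.linalg.lstsq(A,(X**2).sum(1),rcond=None)[0]
        R=np.sqrt(s[2]+s[:2]@s[:2]);e=np.abs(np.linalg.norm(X-s[:2],axis=1)-R);X=X[e<max(.0015,np.percentile(e,0))]
    return s[:2],R,len(X)
print("outer",fit(out)); print("inner",fit(np.array([p[0] for p in pts])))
# handle
print("handle tri mid",tri([(263.9,216)],[(296.3,187.8)]))
print("top of handle at .197",onz("top",[(264.8,216.5)],.195))
# press nuts z .134 (crop centres)
n=onz("top",[(180+169/4,120+257/3.5),(180+516/4,120+198/3.5)],.134);print("nuts",n,n.mean(0),np.linalg.norm(n[0]-n[1]),np.degrees(np.arctan2(*(n[0]-n[1])[[0,1]])))
print("glue",onz("top",[(180+85/4,120+298/3.5)],.095),"spool",onz("top",[(180+264/4,120+455/3.5)],.048),"bottle",onz("top",[(180+648/4,120+265/3.5)],.098))
# screw in side: top
print("screw tri",tri([(180+342/4,120+202/3.5)],[(200+220/3.7,160+58/3.7)]))
E
```

```text
[[ 0.5401  0.1304  0.145 ]
 [ 0.5434 -0.0196  0.145 ]
 [ 0.6186  0.0568  0.145 ]
 [ 0.4678  0.0542  0.145 ]]
C4 [0.5432 0.0554] [0.0751 0.075  0.0754 0.0754]
outer (array([0.5426, 0.0559]), np.float64(0.0767345288470603), 34)
inner (array([0.5457, 0.0563]), np.float64(0.05726092001900904), 24)
handle tri mid (array([0.4744, 0.056 , 0.1746]), np.float64(0.0007098544374302823))
top of handle at .197 [[0.4711 0.0538 0.195 ]]
nuts [[ 0.5237  0.1402  0.134 ]
 [ 0.5616 -0.031   0.134 ]] [0.5426 0.0546 0.134 ] 0.17528087445280763 -12.47584878067022
glue [[0.5056 0.1862 0.095 ]] spool [[0.4191 0.0948 0.048 ]] bottle [[ 0.5309 -0.1016  0.098 ]]
screw tri (array([0.5432, 0.0542, 0.1974]), np.float64(0.0006244625342347152))
```

Emit:
{"api": "drive_tool", "payload": {"targets": [0, 0, 7, 0, 0, 0, 0, 0, 0, 7.1, 0, 0, 0, 0, 0, 0, 0, 16, -26, 0, 0, 0, 0, 0, 16, -26, 0, 0, 0, 0, 0, 16, -26, 0, 0, 0, 0, 0, 16, -26, 0, 0, 0, 0, 0, 16, -26, 0, 0, 0, 0, 0, 16, -26, 0, 0, 0, 0, 0, 16, -26, 0, 0, 0, 0, 0, 16, -26, 0, 0, 0, 0, 0, 16, -26, 0, 0, 0, 0, 0, 16, -26, 0, 0], "grip_force": 20}}

```text
clock: 1.6
position: [0.3005, -0.2963, 0.231]
ee_rot: [-0.0, 1.0, 0.0, -0.0]
contact_force: [-0.5, 0.2, -0.2]
width: 0.0001
```

Emit:
{"api": "drive_tool", "payload": {"targets": [0, 0, 0, 16, -26, 0, 0, 0, 0, 0, 16, -26, 0, 0, 0, 0, 0, 16, -26, 0, 0, 0, 0, 0, 16, -26, 0, 0, 0, 0, 0, 16, -26, 0, 0, 0, 0, 0, 16, -26, 0, 0, 0, 0, 0, 16, -26, 0, 0, 0, 0, 0, 16, -26, 0, 0, 0, 0, 0, 16, -26, 0, 0, 0, 0, 0, 16, -26, 0, 0, 0, 0, 0, 16, -26, 0, 0, 0, 0, 0, 8, -13, 0, 0]}}

```text
clock: 3.1
position: [0.4843, 0.0027, 0.2309]
ee_rot: [0.0, 1.0, 0.001, -0.0]
contact_force: [0.4, -0.4, -0.6]
width: 0.0
```

```bash
python3 - <<'E'
from h import *
print(get_state()["position"])
for n in("side","top"):
    cv2.imwrite(f"pics/{n}1.png",get_image(n)[:,:,::-1])
a=cv2.imread("pics/side1.png")[140:320,180:380];b=cv2.imread("pics/top1.png")[120:300,180:380]
cv2.imwrite("pics/j1.png",cv2.resize(np.hstack([a,b]),None,fx=2,fy=2))
E
```

```text
[0.48433741 0.0027177  0.23088253]
```

View pics/j1.png

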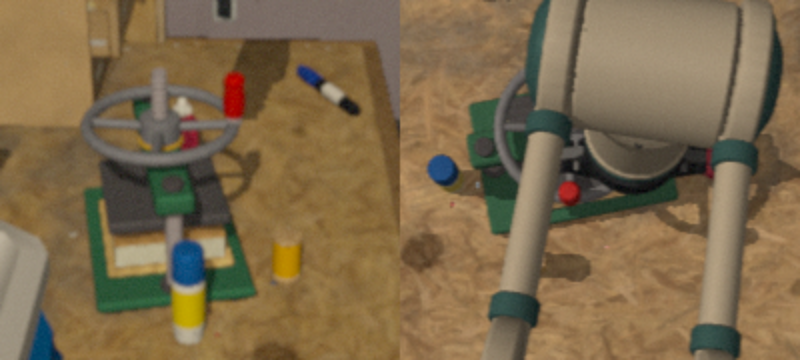

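View pics/side1.png

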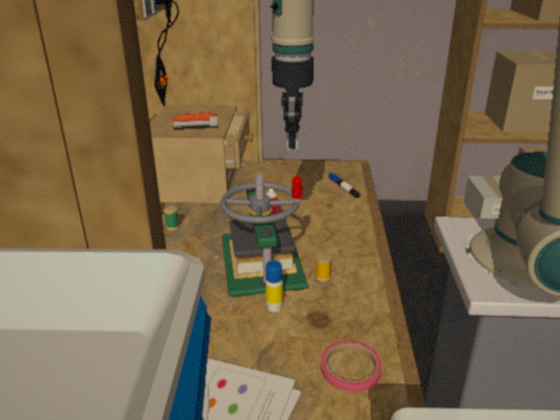

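```bash
python3 - <<'E'
from h import *
cv2.imwrite("pics/side2.png",get_image("side")[:,:,::-1]);cv2.imwrite("pics/wr2.png",get_image("wrist")[:,:,::-1])
print(proj("side",get_state()["position"]))
E
```

```text
[[292.48669658 148.50189753]]
```

View pics/side2.png

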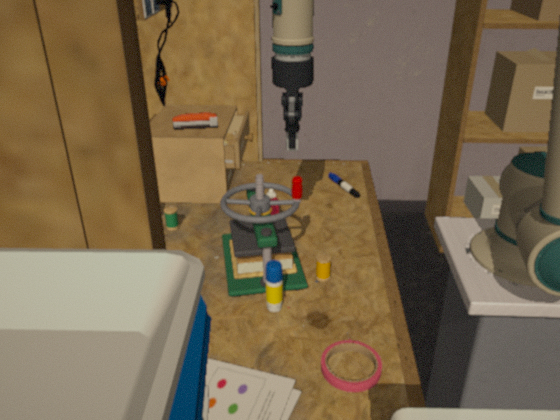

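View pics/wr2.png

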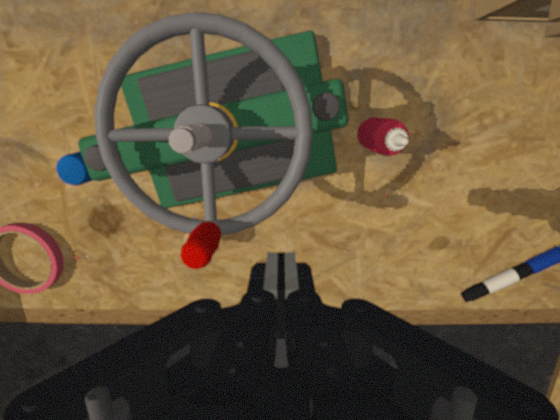

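Side view: the fingertip is at (292,148), and the projection gives (292,148.5), so they agree. In the wrist view the red handle's foot is near (213,228), ahead-left of the finger. Next I lower the tip beside the handle.

Emit:
{"api": "drive_tool", "payload": {"targets": [0, 0, 0, 3, -5, 10, 0, 0, 0, 0, 0, 0, 15, 0, 0, 0, 0, 0, 0, 15, 0, 0, 0, 0, 0, 0, 15, 0, 0, 0, 0, 0, 0, 6, 0, 0, 0, 0, 0, 0, 0, 0]}}

```text
clock: 4.05
position: [0.4868, 0.0066, 0.1697]
ee_rot: [-0.0, 1.0, 0.0, -0.001]
contact_force: [-0.1, -0.0, -0.7]
width: 0.0003
```

```bash
python3 - <<'E'
from h import *
s=get_state();print(s["position"],s["contact_force"],s["moment"])
i=get_image("side")[:,:,::-1];cv2.imwrite("pics/s3.png",cv2.resize(i[100:280,180:380],None,fx=3,fy=3))
E
```

```text
[0.48681312 0.00662395 0.16972926] [-0.06990895 -0.02996142 -0.74442546] [ 0.01130131 -0.01980606 -0.00397214]
```

View pics/s3.png

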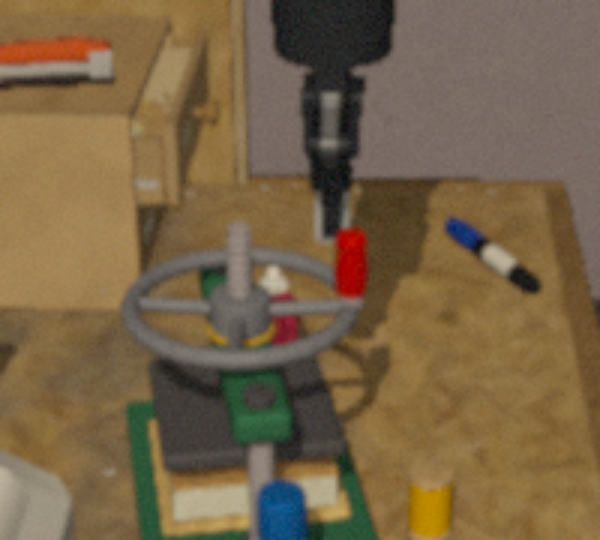

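The side view shows the tip clear beside the handle (red, 350,262 in the crop) and above the rim. Now I close in slowly to find first contact.

Emit:
{"api": "drive_tool", "payload": {"targets": [0, 0, 0, -5, -5, 0, 0, 0, 0, 0, -4, -7, 0, 0, 0, 0, 0, 0, -2, 0, 0, 0, 0, 0, 0, 0, 0, 0]}}

```text
clock: 4.6
position: [0.4781, 0.0209, 0.1705]
ee_rot: [0.0, 1.0, 0.001, 0.0]
contact_force: [0.3, 0.1, 0.1]
width: 0.0003
```

Emit:
{"api": "drive_tool", "payload": {"targets": [0, 0, 0, 0, -2, 0, 0, 0, 0, 0, 0, -2, 0, 0, 0, 0, 0, 0, 0, 0, 0]}}

```text
clock: 4.97
position: [0.4781, 0.0247, 0.1702]
ee_rot: [0.0, 1.0, 0.0, -0.0]
contact_force: [-0.1, -0.7, -0.4]
width: -0.0003
```

Emit:
{"api": "drive_tool", "payload": {"targets": [0, 0, 0, 0, -2, 0, 0, 0, 0, 0, 0, 0, 0, 0]}}

```text
clock: 5.22
position: [0.4781, 0.0267, 0.1703]
ee_rot: [0.0, 1.0, 0.0, -0.0]
contact_force: [0.7, 0.2, -0.1]
width: 0.0
```

Emit:
{"api": "drive_tool", "payload": {"targets": [0, 0, 0, 0, -2, 0, 0, 0, 0, 0, 0, 0, 0, 0]}}

```text
clock: 5.48
position: [0.478, 0.0287, 0.1703]
ee_rot: [0.0, 1.0, 0.0, -0.0]
contact_force: [-0.4, 0.3, -0.1]
width: -0.0002
```

Emit:
{"api": "drive_tool", "payload": {"targets": [0, 0, 0, 0, -1.5, 0, 0, 0, 0, 0, 0, 0, 0, 0]}}

```text
clock: 5.72
position: [0.478, 0.0302, 0.1702]
ee_rot: [0.0, 1.0, 0.0, -0.0]
contact_force: [-0.4, 0.0, 0.2]
width: -0.0002
```

Emit:
{"api": "drive_tool", "payload": {"targets": [0, 0, 0, 0, -1.5, 0, 0, 0, 0, 0, 0, 0, 0, 0]}}

```text
clock: 5.98
position: [0.478, 0.0314, 0.1703]
ee_rot: [0.0, 1.0, 0.0, -0.0]
contact_force: [-0.5, -1.0, 0.3]
width: 0.0
```

```bash
python3 - <<'E'
from h import *
s=get_state();print(s["position"],s["contact_force"],s["moment"])
i=get_image("wrist")[:,:,::-1];cv2.imwrite("pics/w4.png",i)
i=get_image("side")
print(blobs(i,(172,130,80),(6,255,255),(150,150,350,330)))
E
```

```text
[0.47803706 0.03137117 0.17027368] [-0.51161735 -0.96089922  0.25822393] [-0.18410103  0.01984847 -0.02556494]
([(array([296.5, 187.1]), [291, 175, 12, 25, 235]), (array([274.9, 209.4]), [271, 205, 9, 10, 65])], array([[0, 0, 0, ..., 0, 0, 0],
       [0, 0, 0, ..., 0, 0, 0],
       [0, 0, 0, ..., 0, 0, 0],
       ...,
       [0, 0, 0, ..., 0, 0, 0],
       [0, 0, 0, ..., 0, 0, 0],
       [0, 0, 0, ..., 0, 0, 0]], shape=(420, 560), dtype=uint8))
```

View pics/w4.png

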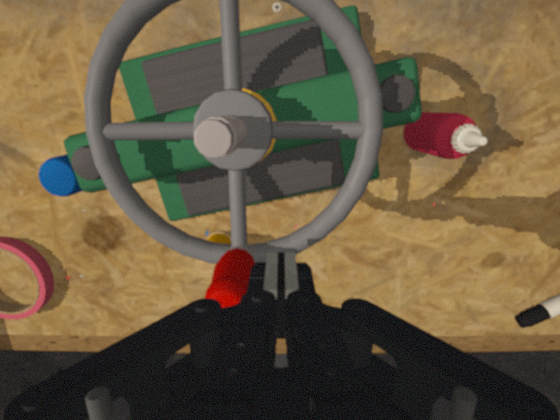

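First contact is at commanded (0.478, 0.0315), about 1 N, and the handle hasn't moved: side blob (296.5,187.1) against (296.3,187.8). Sweeping the tip once round the circle and back to this same pose gives exactly one turn.

```bash
cat > arc.py <<'E'
import numpy as np
C=np.array([.543,.055]);p0=np.array([.478,.0315])
r=np.hypot(*(p0-C));a0=np.arctan2(*(p0-C)[::-1])
print(r,np.degrees(a0)%360)
P=np.array([C+r*np.array([np.cos(a0-np.radians(5*k)),np.sin(a0-np.radians(5*k))]) for k in range(73)])
S=np.round(P*1000,1);D=np.diff(S,axis=0)
for c in range(6):
    print(c,"end",S[12*c+12]," ".join(f"({a:.1f},{-b:.1f})" for a,b in D[12*c:12*c+12]))
E
python3 arc.py
```

```text
0.06911765331664557 199.8768721946033
0 end [490.1  99.5] (-1.8,-5.8) (-1.3,-5.8) (-0.8,-6.0) (-0.2,-6.0) (0.3,-6.1) (0.8,-5.9) (1.3,-5.9) (1.8,-5.8) (2.3,-5.5) (2.8,-5.4) (3.3,-5.1) (3.6,-4.7)
1 end [555.1 123. ] (4.1,-4.5) (4.5,-4.0) (4.8,-3.7) (5.1,-3.2) (5.3,-2.8) (5.6,-2.3) (5.8,-1.8) (5.8,-1.3) (6.0,-0.8) (6.0,-0.2) (6.1,0.3) (5.9,0.8)
2 end [608.   78.5] (5.9,1.3) (5.8,1.8) (5.5,2.3) (5.4,2.8) (5.1,3.3) (4.7,3.6) (4.5,4.1) (4.0,4.5) (3.7,4.8) (3.2,5.1) (2.8,5.3) (2.3,5.6)
3 end [595.9  10.5] (1.8,5.8) (1.3,5.8) (0.8,6.0) (0.2,6.0) (-0.3,6.1) (-0.8,5.9) (-1.3,5.9) (-1.8,5.8) (-2.3,5.5) (-2.8,5.4) (-3.3,5.1) (-3.6,4.7)
4 end [530.9 -13. ] (-4.1,4.5) (-4.5,4.0) (-4.8,3.7) (-5.1,3.2) (-5.3,2.8) (-5.6,2.3) (-5.8,1.8) (-5.8,1.3) (-6.0,0.8) (-6.0,0.2) (-6.1,-0.3) (-5.9,-0.8)
5 end [478.   31.5] (-5.9,-1.3) (-5.8,-1.8) (-5.5,-2.3) (-5.4,-2.8) (-5.1,-3.3) (-4.7,-3.6) (-4.5,-4.1) (-4.0,-4.5) (-3.7,-4.8) (-3.2,-5.1) (-2.8,-5.3) (-2.3,-5.6)
```

Emit:
{"api": "drive_tool", "payload": {"targets": [0, 0, 0, -1.8, -5.8, 0, 0, 0, 0, 0, -1.3, -5.8, 0, 0, 0, 0, 0, -0.8, -6.0, 0, 0, 0, 0, 0, -0.2, -6.0, 0, 0, 0, 0, 0, 0.3, -6.1, 0, 0, 0, 0, 0, 0.8, -5.9, 0, 0]}}

```text
clock: 6.82
position: [0.475, 0.0676, 0.1702]
ee_rot: [0.0, 1.0, 0.0, -0.0]
contact_force: [-0.3, -2.6, -0.5]
width: -0.0002
```

```bash
python3 - <<'E'
from h import *
i=get_image("side")
print(blobs(i,(172,130,80),(6,255,255),(150,150,350,330))[0])
i=i[:,:,::-1];cv2.imwrite("pics/s5.png",cv2.resize(i[100:280,180:380],None,fx=3,fy=3))
E
```

```text
[(array([291. , 196.1]), [286, 184, 11, 25, 247]), (array([274.5, 201.1]), [270, 198, 9, 7, 44]), (array([274.2, 211.6]), [271, 209, 8, 6, 29])]
```

View pics/s5.png

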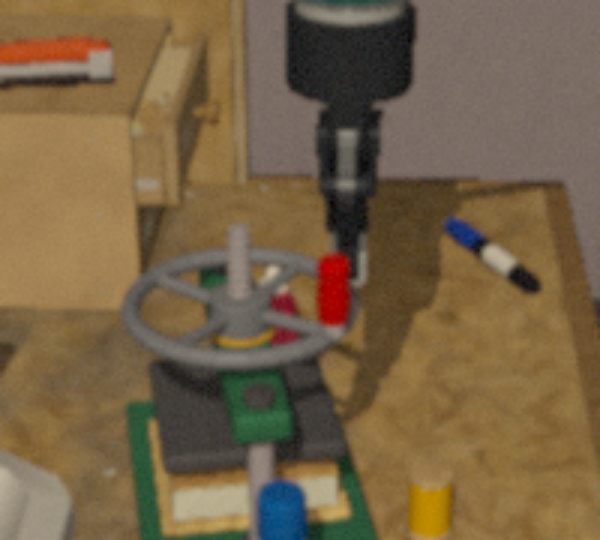

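The handle is being pushed properly: it's at crop (335,290) with the finger behind it, and the force is 2.6 N. Continuing.

Emit:
{"api": "drive_tool", "payload": {"targets": [0, 0, 0, 1.3, -5.9, 0, 0, 0, 0, 0, 1.8, -5.8, 0, 0, 0, 0, 0, 2.3, -5.5, 0, 0, 0, 0, 0, 2.8, -5.4, 0, 0, 0, 0, 0, 3.3, -5.1, 0, 0, 0, 0, 0, 3.6, -4.7, 0, 0, 0, 0, 0, 4.1, -4.5, 0, 0, 0, 0, 0, 4.5, -4.0, 0, 0, 0, 0, 0, 4.8, -3.7, 0, 0]}}

```text
clock: 8.0
position: [0.5037, 0.1121, 0.1702]
ee_rot: [-0.0, 1.0, 0.0, -0.0]
contact_force: [-1.0, -1.2, 0.1]
width: 0.0002
```

```bash
python3 - <<'E'
from h import *
i=get_image("side")
print(blobs(i,(172,130,80),(6,255,255),(150,150,350,330))[0])
i=i[:,:,::-1];cv2.imwrite("pics/s6.png",cv2.resize(i[100:320,180:380],None,fx=2.6,fy=2.6))
E
```

```text
[(array([268.1, 205.3]), [261, 192, 19, 25, 289])]
```

View pics/s6.png

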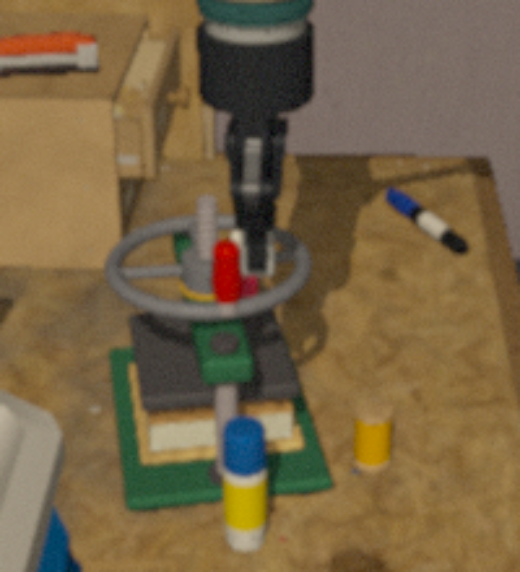

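Handle at crop (228,270), now passing the +y side, with the finger still on it at about 1.5 N.

Emit:
{"api": "drive_tool", "payload": {"targets": [0, 0, 0, 5.1, -3.2, 0, 0, 0, 0, 0, 5.3, -2.8, 0, 0, 0, 0, 0, 5.6, -2.3, 0, 0, 0, 0, 0, 5.8, -1.8, 0, 0, 0, 0, 0, 5.8, -1.3, 0, 0, 0, 0, 0, 6.0, -0.8, 0, 0, 0, 0, 0, 6.0, -0.2, 0, 0, 0, 0, 0, 6.1, 0.3, 0, 0, 0, 0, 0, 5.9, 0.8, 0, 0]}}

```text
clock: 9.18
position: [0.5554, 0.1231, 0.1702]
ee_rot: [0.0, 1.0, 0.0, -0.0]
contact_force: [-3.4, 0.4, -0.6]
width: 0.0002
```

Emit:
{"api": "drive_tool", "payload": {"targets": [0, 0, 0, 5.9, 1.3, 0, 0, 0, 0, 0, 5.8, 1.8, 0, 0, 0, 0, 0, 5.5, 2.3, 0, 0, 0, 0, 0, 5.4, 2.8, 0, 0, 0, 0, 0, 5.1, 3.3, 0, 0, 0, 0, 0, 4.7, 3.6, 0, 0]}}

```text
clock: 9.93
position: [0.5875, 0.1077, 0.1703]
ee_rot: [0.0, 1.0, 0.0, -0.0]
contact_force: [-2.3, 1.8, -0.0]
width: 0.0001
```

```bash
python3 - <<'E'
from h import *
i=get_image("side")
print(blobs(i,(172,130,80),(6,255,255),(150,150,350,330))[0])
i=i[:,:,::-1];cv2.imwrite("pics/s7.png",cv2.resize(i[100:320,180:380],None,fx=2.6,fy=2.6))
E
```

```text
[(array([223. , 196.8]), [220, 185, 10, 22, 118]), (array([275. , 206.3]), [270, 201, 10, 12, 87])]
```

View pics/s7.png

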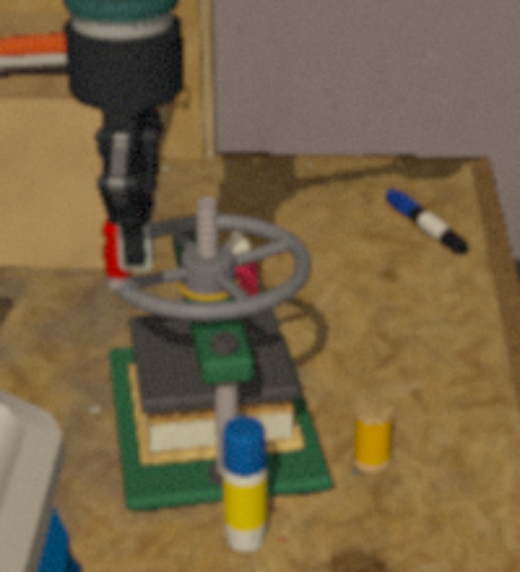

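The handle is at crop (112,250) on the far side, ahead of the finger, at about 2.9 N.

Emit:
{"api": "drive_tool", "payload": {"targets": [0, 0, 0, 4.5, 4.1, 0, 0, 0, 0, 0, 4.0, 4.5, 0, 0, 0, 0, 0, 3.7, 4.8, 0, 0, 0, 0, 0, 3.2, 5.1, 0, 0, 0, 0, 0, 2.8, 5.3, 0, 0, 0, 0, 0, 2.3, 5.6, 0, 0, 0, 0, 0, 1.8, 5.8, 0, 0, 0, 0, 0, 1.3, 5.8, 0, 0, 0, 0, 0, 0.8, 6.0, 0, 0]}}

```text
clock: 11.1
position: [0.6121, 0.0607, 0.1704]
ee_rot: [0.0, 1.0, 0.0, 0.0]
contact_force: [-0.4, 1.3, 0.2]
width: -0.0
```

Emit:
{"api": "drive_tool", "payload": {"targets": [0, 0, 0, 0.2, 6.0, 0, 0, 0, 0, 0, -0.3, 6.1, 0, 0, 0, 0, 0, -0.8, 5.9, 0, 0, 0, 0, 0, -1.3, 5.9, 0, 0, 0, 0, 0, -1.8, 5.8, 0, 0, 0, 0, 0, -2.3, 5.5, 0, 0, 0, 0, 0, -2.8, 5.4, 0, 0, 0, 0, 0, -3.3, 5.1, 0, 0, 0, 0, 0, -3.6, 4.7, 0, 0]}}

```text
clock: 12.22
position: [0.596, 0.0102, 0.1704]
ee_rot: [0.0, 1.0, 0.0, 0.0]
contact_force: [1.9, 1.2, 0.4]
width: 0.0002
```

```bash
python3 - <<'E'
from h import *
i=get_image("side")
print(blobs(i,(172,130,80),(6,255,255),(150,150,350,330))[0])
j=get_image("top")[:,:,::-1][120:300,180:380]
i=i[:,:,::-1];cv2.imwrite("pics/s8.png",np.hstack([cv2.resize(i[100:320,180:380],(400,440)),cv2.resize(j,(400,440))]))
E
```

```text
[(array([244.5, 173.2]), [241, 163, 9, 21, 164]), (array([275.1, 206.3]), [270, 201, 10, 12, 89])]
```

View pics/s8.png

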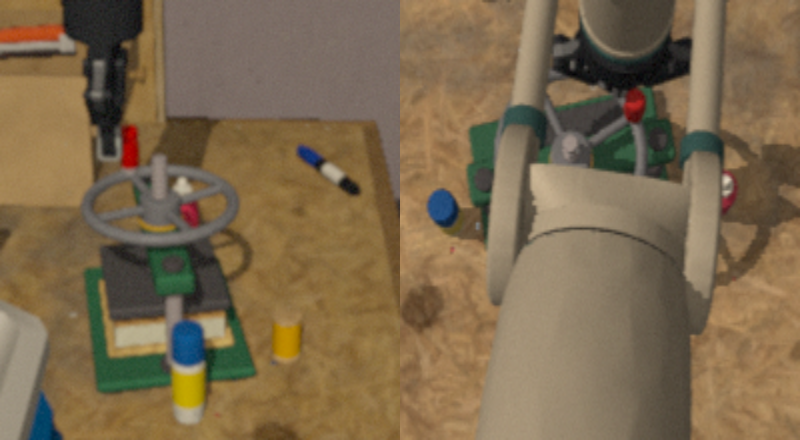

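The handle is ahead of the finger on the far right: side crop (130,147), top crop (635,105). Bystanders are unmoved. Continuing.

Emit:
{"api": "drive_tool", "payload": {"targets": [0, 0, 0, -4.1, 4.5, 0, 0, 0, 0, 0, -4.5, 4.0, 0, 0, 0, 0, 0, -4.8, 3.7, 0, 0, 0, 0, 0, -5.1, 3.2, 0, 0, 0, 0, 0, -5.3, 2.8, 0, 0, 0, 0, 0, -5.6, 2.3, 0, 0, 0, 0, 0, -5.8, 1.8, 0, 0, 0, 0, 0, -5.8, 1.3, 0, 0, 0, 0, 0, -6.0, 0.8, 0, 0, 0, 0, 0, -6.0, 0.2, 0, 0, 0, 0, 0, -6.1, -0.3, 0, 0, 0, 0, 0, -5.9, -0.8, 0, 0]}}

```text
clock: 13.82
position: [0.5307, -0.0128, 0.1703]
ee_rot: [0.0, 1.0, 0.0, 0.0]
contact_force: [1.2, 0.7, -0.7]
width: 0.0001
```

Emit:
{"api": "drive_tool", "payload": {"targets": [0, 0, 0, -5.9, -1.3, 0, 0, 0, 0, 0, -5.8, -1.8, 0, 0, 0, 0, 0, -5.5, -2.3, 0, 0, 0, 0, 0, -5.4, -2.8, 0, 0, 0, 0, 0, -5.1, -3.3, 0, 0, 0, 0, 0, -4.7, -3.6, 0, 0, 0, 0, 0, -4.5, -4.1, 0, 0, 0, 0, 0, -4.0, -4.5, 0, 0]}}

```text
clock: 14.82
position: [0.4895, 0.011, 0.1703]
ee_rot: [0.0, 1.0, 0.0, -0.0]
contact_force: [2.3, -1.0, 0.3]
width: 0.0002
```

```bash
python3 - <<'E'
from h import *
i=get_image("side")
print(blobs(i,(172,130,80),(6,255,255),(150,150,350,330))[0])
j=get_image("top")[:,:,::-1][120:300,180:380]
i=i[:,:,::-1];cv2.imwrite("pics/s9.png",np.hstack([cv2.resize(i[100:320,180:380],(400,440)),cv2.resize(j,(400,440))]))
E
```

```text
[(array([294.8, 182. ]), [290, 171, 11, 23, 223]), (array([274.7, 207.9]), [270, 203, 10, 12, 91])]
```

View pics/s9.png

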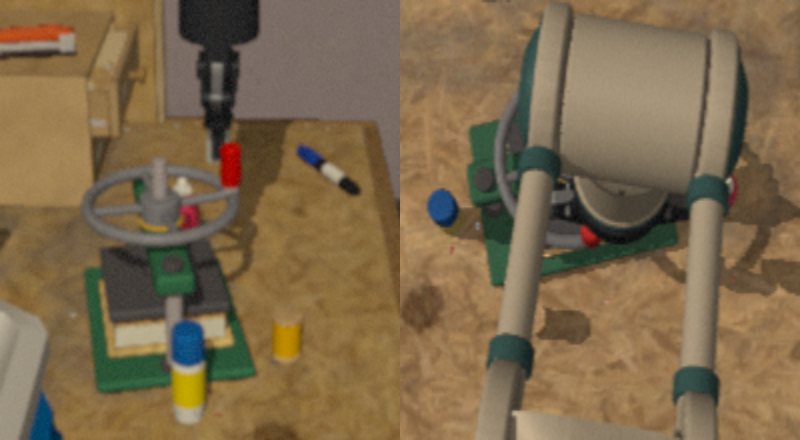

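Emit:
{"api": "drive_tool", "payload": {"targets": [0, 0, 0, -3.7, -4.8, 0, 0, 0, 0, 0, -3.2, -5.1, 0, 0, 0, 0, 0, -2.8, -5.3, 0, 0, 0, 0, 0, -1.2, -2.8, 0, 0, 0, 0, 0, -1.1, -2.5, 0, 0, 0, 0, 0, 0, 0, 0, 0]}}

```text
clock: 15.68
position: [0.4777, 0.0317, 0.1702]
ee_rot: [-0.0, 1.0, 0.0, -0.0]
contact_force: [-0.6, -1.3, -0.2]
width: 0.0001
```

```bash
python3 - <<'E'
from h import *
print(get_state()["position"],get_state()["contact_force"])
i=get_image("side");cv2.imwrite("pics/side10.png",i[:,:,::-1])
print(blobs(i,(172,130,80),(6,255,255),(150,150,350,330))[0])
E
```

```text
[0.47770774 0.03170991 0.17018637] [-0.59361317 -1.31538143 -0.24884423]
[(array([296.4, 187.2]), [291, 175, 12, 25, 228]), (array([274.9, 209.3]), [271, 205, 9, 10, 67])]
```

The handle blob is at (296.4,187.2), against (296.5,187.1) before the turn, so it has come back to its start. Backing off.

Emit:
{"api": "drive_tool", "payload": {"targets": [0, 0, 0, 1, 4, 0, 0, 0, 0, 0, 4, 8, 0, 0, 0, 0, 0, 5, 12, 0, 0, 0, 0, 0, 0, 0, -20, 0, 0, 0, 0, 0, 0, -30, 0, 0, 0, 0, 0, 0, -30, 0, 0, 0, 0, -16, 26, 0, 0, 0, 0, 0, -16, 26, 0, 0, 0, 0, 0, -16, 26, 0, 0, 0, 0, 0, -16, 26, 0, 0, 0, 0, 0, -16, 26, 0, 0, 0, 0, 0, -16, 26, 0, 0]}}

```text
clock: 17.23
position: [0.3917, -0.1504, 0.2504]
ee_rot: [0.0, 1.0, 0.0, 0.0]
contact_force: [0.4, 0.2, -0.3]
width: 0.0002
```

Emit:
{"api": "drive_tool", "payload": {"targets": [0, 0, 0, -16, 26, 0, 0, 0, 0, 0, -16, 26, 0, 0, 0, 0, 0, -16, 26, 0, 0, 0, 0, 0, -16, 26, 0, 0, 0, 0, 0, -16, 26, 0, 0, 0, 0, 0, -16, 26, 0, 0, 0, 0, 0, -16, 26, 0, 0, 0, 0, 0, -16, 26, 0, 0, 0, 0, 0, 0, 0, 0, 0]}}

```text
clock: 18.35
position: [0.2632, -0.3591, 0.2502]
ee_rot: [0.0, 1.0, -0.001, -0.0]
contact_force: [-0.4, 0.4, 0.1]
width: 0.0002
```

```bash
python3 - <<'E'
from h import *
np.set_printoptions(precision=4,suppress=True)
s=get_state();print(s["clock"],s["position"],s["contact_force"])
t=get_image("top");v=get_image("side")
cv2.imwrite("pics/top11.png",t[:,:,::-1]);cv2.imwrite("pics/side11.png",v[:,:,::-1])
for n,a in(("top",t),("side",v)):
    b=cv2.imread(f"pics/{n}0.png")[:,:,::-1].copy()
    for nm,lo,hi in(("red",(172,130,80),(6,255,255)),("blue",(100,130,60),(125,255,255)),("yel",(16,170,120),(30,255,255))):
        roi=(180,130,380,280) if n=="top" else (210,150,326,330)
        for im in(b,a): print(n,nm,[(c.tolist(),q[4]) for c,q in blobs(im,lo,hi,roi)[0]])
E
```

```text
18.35 [ 0.2632 -0.3591  0.2502] [-0.3545  0.433   0.1464]
top red [([337.4, 200.3], 189), ([263.9, 216.0], 102)]
top red [([337.6, 200.3], 193), ([263.5, 215.9], 97)]
top blue [([200.6, 204.2], 138)]
top blue [([200.4, 204.0], 133)]
top yel []
top yel []
side red [([296.3, 187.8], 199), ([274.9, 209.5], 68)]
side red [([296.4, 188.1], 194), ([274.8, 209.2], 69)]
side blue [([273.7, 271.3], 285)]
side blue [([273.7, 271.3], 286)]
side yel [([251.3, 211.9], 15), ([266.6, 212.3], 21), ([320.5, 269.9], 160), ([273.6, 294.3], 254)]
side yel [([266.6, 212.4], 18), ([320.4, 270.0], 164), ([273.5, 294.3], 254)]
```

View pics/top11.png

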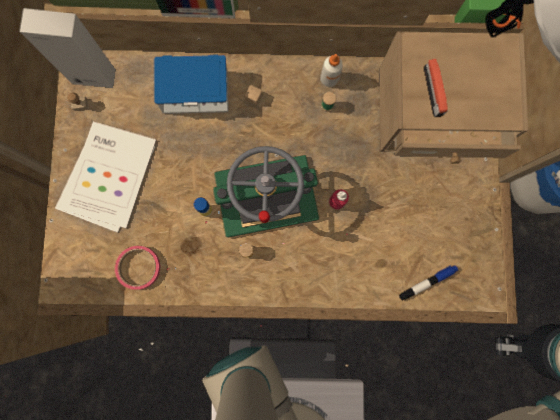

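The handle is at (263.5,215.9), against (263.9,216.0) at the start, and the bystanders haven't moved.

```bash
python3 -c "
from rig import *
print(sign_off())"
```

```text
the job is handed in; nothing more can be done
None
```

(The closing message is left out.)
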